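# Slide a die plate into its shallow nest and lock it

### The job

Slide the steel die plate by its orange handle along the channel, without lifting it, until it drops fully home and flat into the shallow pocket, pushing gently because neither the plate nor the pocket edge may take a hard shove. Then swing the yellow keeper by its red pin right across, so that its short end lies over the plate, and let go. Leave the two loose dies and the green bin where they are.

Things in the scene. Friction and masses are not known exactly. Their poses are not given: they have to be found in the camera images.
- bolster: Fixed dark steel bed, 374 x 108 x 10 mm, with two blue rails. Origin on the bench surface (z = 0); x runs along the channel from the loading end (x = -262 mm) to the far end (+112 mm). The rails guide the plate: inner faces at y = +-32 mm, outer faces at +-50 mm, tops 26.5 mm above the bench. Push and press lightly: the deck may take at most 20 N.
- channel (a point): Point on the channel's centre line at bolster x = 0, deck height. Between the rails lies an aluminium deck, top 22 mm above the bench, with a dark full-width pocket 103 mm long and 6 mm deep. The deck is clamped at an unmeasured place: the pocket's centre lies anywhere from bolster x = -16 to +16 mm, to be found by feel. The pocket's square far edge stops the plate.
- plate_handle (a point): Centre of the die plate's orange handle, 34 mm above the plate's underside: 56 mm above the bench on the deck, 50 mm when home. Loose steel plate 100 (x) x 60 (y) x 12 mm, 0.5 to 0.75 kg, drags with 3 to 9 N, axes along the bolster's. Handle 24 (x) x 14 (y) mm, from 12 to 52 mm above the underside. Pushed from behind, its front tips into the pocket first, then it drops flat.
- keeper (a joint): Turn (rad, counter-clockwise from above) of the yellow keeper. At 0 its long arm with the red pin points along bolster +x (open); at 1.57 along +y, out from the channel, with the short end (reaching 26 mm from the pivot) over the plate's edge (shut). Stops at -0.5 and 1.6. Stays where left; about 1 N at the pin. Its underside, 30 mm above the bench, clears only a plate that is home.
- keeper_pivot (a point): The keeper's upright pivot axis on the +y rail, at bolster x = 31, y = 42 mm; point 33 mm above the bench.
- keeper_pin (a point): Middle of the keeper's upright red pin: round, 14 mm diameter, 40 mm tall, from 36 mm (top of the yellow arm) to 76 mm above the bench, this point at 57.5 mm; 55 mm from the pivot.
- die_tall: Loose bystander: bright steel ring die, diameter 42 mm, 55 mm tall; origin under its centre.
- die_short: Loose bystander: dark steel ring die, diameter 52 mm, 35 mm tall; origin under its centre.
- green_bin: Loose bystander: open green bin, 100 x 150 x 60 mm; origin under its centre.
Mind the look-alikes: they are no part of the job. Leave any black, pink or purple look-alike of the part that bears plate_handle alone.

How it is judged:
By the outcome, as a careful person would: the job done as asked, in the order asked, and still so for the second after the job is handed in, with the robot touching nothing.
It also fails if it takes over 61 s, if anything falls off the work surface, if the arm or the gripper's body presses on something with over 40 N, if the wrist force passes 120 N, or if a joint passes its speed limit or range.

### The arm

A 6-joint arm with a two-finger parallel gripper is mounted at the origin on the work surface. World frame = base frame: x ahead of the robot, y to its left, z up, the work surface at z = 0. Lengths are in mm, angles in rad, forces in N, time in s.
With the tool pointing down it reaches from about 350 to 775 mm from the base axis. Payload 5.5 kg.
Tool frame: the origin (TCP) lies at the very end of the fingers, on their centre line; the grasp point (between the pads) lies 19 mm behind it; y points along the fingers, x is the direction in which the jaws open and shut, and the axes are right-handed (so a half turn about y gives the same grasp; the last joint's range is limited). The gripper opens to 85 mm and grips with 20 to 120 N. Pads are 22 mm wide; open, the fingers measure 114 mm over their backs; the gripper's body (76 mm by 85 mm) begins 54 mm behind the grasp point. The pads swing forward as they close: fully open they stand 13 mm farther back than shut.
Start: joints at [-1.361, 0.313, 0.046, 1.304, 0, 1.431], TCP at [197.056, -540.223, 231.323] pointing down, gripper open.
Joint ranges: [-2.76, 2.76], [-0.86, 1.69], [-1.03, 1.26], [-2.2, 2.34], [-1.47, 1.5], [-3.14, 3.14]. Speed limits (rad/s): [2.57, 2.57, 3.14, 3.14, 3.14, 3.14].

### API

Orientations are given as a rotation vector (axis times angle).
In Python, from rig import observe, capture, camera_model, job_done gives the robot as it stands. The module is installed in compiled form; this text tells all that it offers.
- The arm moves only by the tool carry_out, never from a script. Its argument "increments" is a list that holds one entry, the list of rows, each a list of 5 numbers: the closure, from -1 (fully open) to 1 (shut), so that 0 is half open, then the shift along the tool's x, y, z in mm, then the turn about the tool's y in rad. In form: [[[grip, x, y, z, twist], ...]]. A call has 1 to 20 rows; each row is the pose to reach, as a shift and turn from the pose measured when the call began, along the tool's axes at that moment; what a row does not reach only later rows make up. A row lasts 1/12 s, in which the tool goes at most 41.7 mm and 7.16 degrees, less where a joint would pass 70% of its speed; a pose out of reach is approached as far as the arm can. A call with a gripper value outside its range is refused whole. The fingers move at their own pace and stop on an object; "newtons" is the grip in N (left out, the last holds). Time passes only in rows, so rows that repeat a pose let the fingers close. It gives the time, the measured TCP pose, the force and the opening at its end, in the units of the state.
- observe(): the state, without advancing time (a new reading comes with each control period).
- capture(name): name is "scene" or "top" or "wrist"; returns the picture (480x640x3 uint8, red, green, blue); there is no depth.
- camera_model(name): a dict with "camera_matrix" (3x3 intrinsics, pixels), "dist" ([k1, k2, p1, p2, k3] as OpenCV has them; the pictures are not rectified), "eye" and "attitude" of the camera in the world. Camera axes: x right, y down, z forward; pixel columns grow to the right and rows downward; lengths in mm; the calibration is good to about 2 mm. A picture is of the moment at which its call begins: read the wrist's pose just before it. camera_model takes no time and is no camera call; for the wrist camera it gives the pose at the moment of the call.
- job_done(): hands the job in, once; it reports no verdict.
The state is a dict: "time": time; "joint_pos": joint angles; "dq": joint speeds; "joint_efforts": joint torques, N m; "eef_pos": TCP position; "tcp_rot": TCP orientation; "contact_force": force on the tool from outside, world axes, zero at the start; "moment": the same for the moment, N m; "finger_gap": opening from 0.0 (shut) to 1.0 (fully open).
Only numpy, scipy, OpenCV 4.12 (cv2) and the standard library are available. Lean on these libraries where they do the work, as an engineer would, in place of code of your own. Each camera call takes 0.05 s, during which the arm holds its last target. There are 200 camera calls.

## Working session

There is one attempt and no reset: what is moved stays moved. The work goes in short steps, Python scripts to look and compute and a tool call to move; the robot and the scene stay as the last step left them, time stands still between calls to the robot, and variables do not carry over. Pictures are saved under pics/ and viewed, about 8 in all and at most 12, crops included, and the job is handed in when it is done.

Besides the shell and the picture viewer there is one more tool, called by a JSON object that holds its "op" and its "data". carry_out: Moves the arm, as the interface text tells. Its arguments: {"type":"object","properties":{"increments":{"type":"array"},"newtons":{"type":"number"}},"required":["increments"]}

```bash
mkdir -p pics; python3 - <<'E'
from rig import *
import cv2,json
print(observe())
for n in ("top","scene"):
    cv2.imwrite(f"pics/{n}0.png",capture(n)[:,:,::-1]); m=camera_model(n); print(n,m)
E
```

```text
{'time': 0.0, 'joint_pos': array([-1.36059810e+00,  3.14019180e-01,  4.49695141e-02,  1.30359866e+00,
       -5.86792059e-06,  1.43116558e+00]), 'dq': array([ 7.06456106e-04, -8.77360042e-04, -8.08335663e-06, -9.69611675e-04,
        1.32788507e-03, -6.38489252e-04]), 'joint_efforts': array([ 5.34078008e-04, -4.80631077e+01,  2.98530114e+01,  1.93834200e-02,
       -2.51505662e-04,  4.75811134e-06]), 'eef_pos': array([ 196.9379386 , -539.67399674,  230.39431973]), 'tcp_rot': array([-1.35334181,  0.94870148, -0.94645521]), 'contact_force': array([-0.34985751,  0.41723979,  0.37487739]), 'moment': array([ 0.03617868, -0.06482934,  0.04251125]), 'finger_gap': 1.0032651770204954}
top {'camera_matrix': array([[461.31583502,   0.        , 327.5125179 ],
       [  0.        , 461.31583502, 237.20851821],
       [  0.        ,   0.        ,   1.        ]]), 'dist': array([-0.02874404,  0.        ,  0.        ,  0.        ,  0.        ]), 'eye': array([457.34855596, -26.2522158 , 957.76582873]), 'attitude': array([-2.13784476,  2.13372048, -0.18875584])}
scene {'camera_matrix': array([[612.15662553,   0.        , 321.55867673],
       [  0.        , 612.15662553, 240.64106519],
       [  0.        ,   0.        ,   1.        ]]), 'dist': array([-0.17790936,  0.        ,  0.        ,  0.        ,  0.        ]), 'eye': array([1476.92196106, -106.43877266,  955.05394643]), 'attitude': array([-1.77590145, -1.70254308,  0.70881959])}
```

View pics/top0.png

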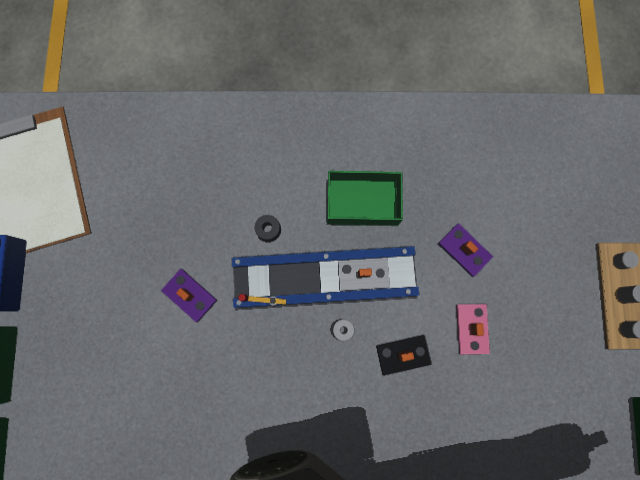

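View pics/scene0.png

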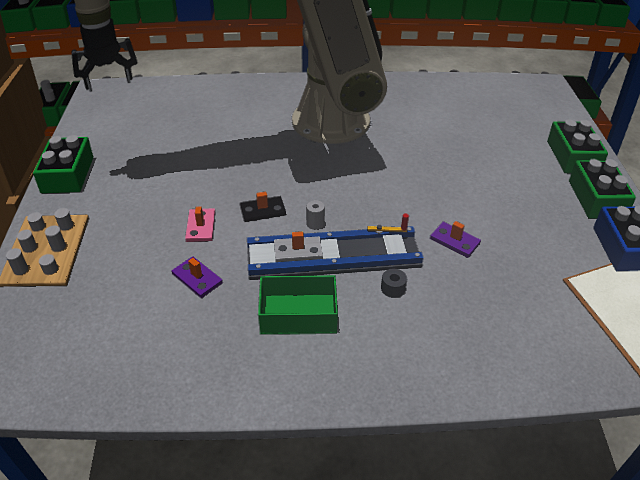

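```bash
python3 - <<'E'
import cv2
a=cv2.imread("pics/top0.png")[236:318,225:425]; cv2.imwrite("pics/crop1.png",cv2.resize(a,None,fx=4,fy=4,interpolation=cv2.INTER_CUBIC))
E
cat > h.py <<'E'
import numpy as np,cv2
from scipy.spatial.transform import Rotation as R
from rig import *
def pix2w(cam,uv,z,m=None):
    m=m or camera_model(cam)
    p=cv2.undistortPoints(np.array(uv,float).reshape(-1,1,2),m["camera_matrix"],m["dist"])[:,0]
    d=R.from_rotvec(m["attitude"]).apply(np.c_[p,np.ones(len(p))]); e=m["eye"]
    return e+d*((np.asarray(z)-e[2])/d[:,2])[:,None]
def w2pix(cam,P,m=None):
    m=m or camera_model(cam); Rm=R.from_rotvec(m["attitude"]).inv()
    c=Rm.apply(np.asarray(P,float)-m["eye"])
    return cv2.projectPoints(c,np.zeros(3),np.zeros(3),m["camera_matrix"],m["dist"])[0][:,0]
E
```

```text
(no output)
```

View pics/crop1.png

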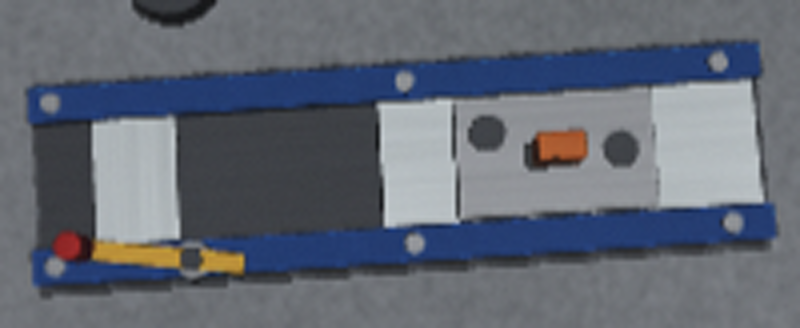

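```bash
cat > m.py <<'E'
from h import *
f=lambda l:[(225+(u-1.5)/4,236+(v-1.5)/4) for u,v in l]
P=pix2w("top",f([(28,90),(758,43),(32,123),(761,77),(34,252),(772,206),(37,287),(776,238)]),26.5)
B=np.array([(112,-50),(-262,-50),(112,-32),(-262,-32),(112,32),(-262,32),(112,50),(-262,50)],float)
b=B.mean(0);p=P[:,:2].mean(0);U,S,V=np.linalg.svd((B-b).T@(P[:,:2]-p))
M=(U@V).T; t=p-M@b
print("yaw",np.arctan2(M[1,0],M[0,0]),"origin",t,"res\n",(P[:,:2]-(B@M.T+t)).round(1).tolist())
tob=lambda q:((q[:,:2]-t)@M).round(1)
q=pix2w("top",f([(563,145)]),74);print("handle",q,tob(q))
q=pix2w("top",f([(191,261)]),36);print("pivot",q,tob(q))
q=pix2w("top",f([(70,243)]),76);print("pin",q,tob(q))
q=pix2w("top",f([(177,178),(381,165)]),[22,22]);print("pocket edges",tob(q))
q=pix2w("top",f([(457,158),(655,147)]),34);print("plate ends",tob(q))
print("die",pix2w("top",[(267,228)],35),pix2w("top",[(343,330)],55))
s=observe();print(R.from_rotvec(s["tcp_rot"]).as_matrix().round(3))
E
python3 m.py
```

```text
yaw 1.6367114449208924 origin [531.24202695  47.76274856] res
 [[-0.4, -0.3], [-0.0, 0.8], [0.7, -1.8], [0.4, 1.0], [-0.3, -0.8], [-1.3, 1.6], [0.3, -1.7], [0.6, 1.3]]
handle [[ 541.42351285 -104.83163299   74.        ]] [[-1.529e+02 -1.000e-01]]
pivot [[487.09011971  76.77915766  36.        ]] [[31.9 42.1]]
pin [[494.11354104 129.91074503  76.        ]] [[84.4 31.6]]
pocket edges [[ 38.6  -0.5]
 [-64.9  -0.5]]
plate ends [[-103.2   -0.6]
 [-202.8    0.3]]
die [[634.18888502  90.94244751  35.        ]] [[431.18273798 -62.1512016   55.        ]]
[[ 0.343 -0.     0.939]
 [-0.939  0.002  0.343]
 [-0.002 -1.     0.   ]]
```

```bash
cat > go.py <<'E'
from h import *
YAW=1.6367; O=np.array([531.24,47.76])
M=np.array([[np.cos(YAW),-np.sin(YAW)],[np.sin(YAW),np.cos(YAW)]])
def shift(bx,by,z):
    s=observe();T=R.from_rotvec(s["tcp_rot"])
    w=np.r_[M@[bx,by]+O,z]; print("target",w.round(1),"shift tool",T.inv().apply(w-s["eef_pos"]).round(1))
    x=T.as_matrix()[:,0]; a=np.arctan2(x[1],x[0]); e=(a-(YAW-np.pi)+np.pi)%(2*np.pi)-np.pi
    print("twist to align",round(e,4))
def where():
    s=observe(); b=(s["eef_pos"][:2]-O)@M; T=R.from_rotvec(s["tcp_rot"]).as_matrix()
    print("t",round(s["time"],2),"bolster",b.round(1),"z",s["eef_pos"][2].round(1),"F(b)",(s["contact_force"][:2]@M).round(1),s["contact_force"][2].round(1),"gap",round(s["finger_gap"],3),"q",s["joint_pos"].round(2));print(T.round(3).tolist())
E
python3 -c "
from go import *
where();shift(-153,0,140)"
```

```text
t 0.1 bolster [-564.2  372.3] z 230.5 F(b) [0.7 0.4] 0.5 gap 0.995 q [-1.36  0.31  0.05  1.3  -0.    1.43]
[[0.343, -0.0, 0.939], [-0.939, 0.002, 0.343], [-0.002, -1.0, 0.0]]
target [ 541.3 -104.9  140. ] shift tool [-290.3   91.1  472.5]
twist to align 0.2839
```

Orange handles seen in the top picture: purple (185,294), purple (470,247), pink (478,329), black (407,356) and the grey steel plate in the channel (365,272). The grey one is mine, and the crop confirms it. The pocket's dark stretch runs from about x = -65 to 38, the pin is at turn ≈ -0.19, and the crop shows the channel clear between plate and pocket.

{"op": "carry_out", "data": {"increments": [[[0, -290, 60, 472, 0.284], [0, -290, 60, 472, 0.284], [0, -290, 60, 472, 0.284], [0, -290, 60, 472, 0.284], [0, -290, 60, 472, 0.284], [0, -290, 60, 472, 0.284], [0, -290, 60, 472, 0.284], [0, -290, 60, 472, 0.284], [0, -290, 60, 472, 0.284], [0, -290, 60, 472, 0.284], [0, -290, 60, 472, 0.284], [0, -290, 60, 472, 0.284], [0, -290, 60, 472, 0.284], [0, -290, 90, 472, 0.284], [0, -290, 90, 472, 0.284], [0, -290, 90, 472, 0.284], [0, -290, 90, 472, 0.284], [0, -290, 90, 472, 0.284], [0, -290, 90, 472, 0.284], [0, -290, 90, 472, 0.284]]], "newtons": 20}}

```text
time: 1.77
eef_pos: [541.1, -106.6, 142.2]
tcp_rot: [-1.237, 1.161, -1.162]
contact_force: [-0.2, -0.1, 0.1]
finger_gap: 0.5
```

```bash
python3 -c "
from go import *
where();shift(-153,0,44)
m=camera_model('wrist');cv2.imwrite('pics/w1.png',capture('wrist')[:,:,::-1])
print(w2pix('wrist',[list(M@[-153,0]+O)+[74],list(M@[-11.6,0]+O)+[62]],m))"
```

```text
t 1.77 bolster [-154.7    0.3] z 142.2 F(b) [-0.   0.2] 0.1 gap 0.5 q [-0.34  0.31 -0.18  1.08  0.    2.74]
[[0.064, 0.001, 0.998], [-0.998, 0.001, 0.064], [-0.001, -1.0, 0.001]]
target [ 541.3 -104.9   44. ] shift tool [-1.6 98.2  0.2]
twist to align -0.002
[[318.55719046 259.68313072]
 [ 86.66930313 253.35677299]]
```

View pics/w1.png

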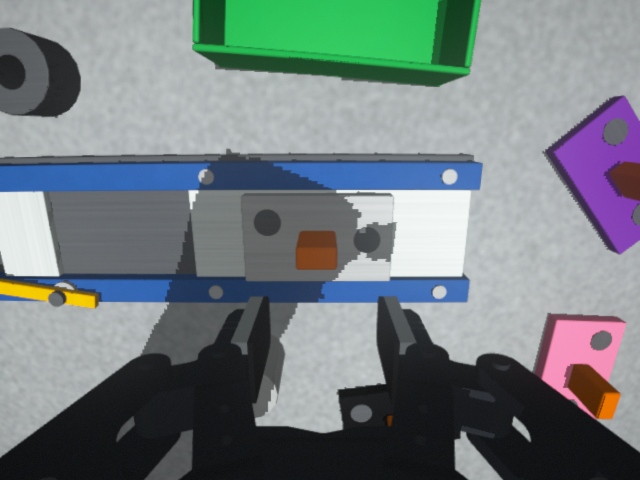

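The wrist view shows the handle top at (317,258), where I predicted (318.6,259.7), so the bolster frame holds. The fingers are centred over it, one behind and one ahead. I'll descend around it.

{"op": "carry_out", "data": {"increments": [[[0, -1.5, 25, 0, 0], [0, -1.5, 50, 0, 0], [0, -1.5, 70, 0, 0], [0, -1.5, 85, 0, 0], [0, -1.5, 95, 0, 0], [0, -1.5, 98, 0, 0], [0, -1.5, 98, 0, 0], [0, -1.5, 98, 0, 0]]]}}

```text
time: 2.48
eef_pos: [541.7, -105.3, 44.9]
tcp_rot: [-1.237, 1.161, -1.163]
contact_force: [0.0, 0.0, 0.9]
finger_gap: 0.499
```

{"op": "carry_out", "data": {"increments": [[[0, -2, 0, 0, 0], [0, -4, 0, 0, 0], [0, -6, 0, 0, 0], [0, -7, 0, 0, 0], [0, -8, 0, 0, 0], [0, -9, 0, 0, 0], [0, -10, 0, 0, 0], [0, -11, 0, 0, 0], [0, -12, 0, 0, 0], [0, -13, 0, 0, 0], [0, -14, 0, 0, 0], [0, -15, 0, 0, 0], [0, -16, 0, 0, 0], [0, -17, 0, 0, 0], [0, -18, 0, 0, 0], [0, -19, 0, 0, 0], [0, -20, 0, 0, 0]]]}}

```text
time: 3.9
eef_pos: [540.4, -85.2, 44.9]
tcp_rot: [-1.237, 1.161, -1.163]
contact_force: [0.1, -3.1, -1.3]
finger_gap: 0.498
```

```bash
python3 -c "
from go import *
where();shift(-3,0,44)"
```

```text
t 3.9 bolster [-133.3   -0.4] z 44.9 F(b) [-3.1  0.1] -1.3 gap 0.498 q [-0.3   0.39 -0.33  0.85  0.    2.77]
[[0.064, 0.002, 0.998], [-0.998, 0.001, 0.064], [-0.0, -1.0, 0.002]]
target [531.4  44.8  44. ] shift tool [-130.3    0.9   -0.7]
twist to align -0.0021
```

{"op": "carry_out", "data": {"increments": [[[0, -2, 0, 0, 0], [0, -5, 0, 0, 0], [0, -8, 0, 0, 0], [0, -11, 0, 0, 0], [0, -14, 0, 0, 0], [0, -17, 0, 0, 0], [0, -20, 0, 0, 0], [0, -23, 0, 0, 0], [0, -26, 0, 0, 0], [0, -29, 0, 0, 0], [0, -32, 0, 0, 0], [0, -35, 0, 0, 0], [0, -38, 0, 0, 0], [0, -41, 0, 0, 0], [0, -43, 0, 0, 0], [0, -45, 0, 0, 0], [0, -46, 0, 0, 0], [0, -47, 0, 0, 0], [0, -48, 0, 0, 0]]]}}

```text
time: 5.48
eef_pos: [537.3, -37.3, 44.9]
tcp_rot: [-1.237, 1.161, -1.163]
contact_force: [1.1, -3.3, -2.0]
finger_gap: 0.497
```

{"op": "carry_out", "data": {"increments": [[[0, -1.5, 0, 0, 0], [0, -3, 0, 0, 0], [0, -4.5, 0, 0, 0], [0, -6, 0, 0, 0], [0, -7.5, 0, 0, 0], [0, -9, 0, 0, 0], [0, -10.5, 0, 0, 0], [0, -12, 0, 0, 0], [0, -13.5, 0, 0, 0], [0, -15, 0, 0, 0], [0, -16.5, 0, 0, 0], [0, -18, 0, 0, 0], [0, -19.5, 0, 0, 0], [0, -21, 0, 0, 0], [0, -22.5, 0, 0, 0], [0, -24, 0, 0, 0], [0, -25, 0, 0, 0], [0, -26, 0, 0, 0], [0, -27, 0, 0, 0], [0, -28, 0, 0, 0]]]}}

```text
time: 7.15
eef_pos: [537.0, -10.2, 46.3]
tcp_rot: [-1.236, 1.158, -1.166]
contact_force: [-0.8, -6.0, 4.0]
finger_gap: 0.503
```

```bash
python3 -c "
from go import *
where();shift(-21,0,44)"
```

```text
t 7.15 bolster [-58.2  -2. ] z 46.3 F(b) [-6.   1.2] 4.0 gap 0.503 q [-0.17  0.37 -0.36  0.84 -0.    2.91]
[[0.063, 0.005, 0.998], [-0.998, -0.001, 0.063], [0.002, -1.0, 0.005]]
target [532.6  26.8  44. ] shift tool [-37.2   2.2  -2.1]
twist to align -0.0027
```

```bash
python3 -c "
from go import *
a=capture('wrist')[:,:,::-1][130:440,60:560];b=capture('scene')[:,:,::-1][200:290,230:440]
import numpy as np
a=cv2.resize(a,(560,347));b=cv2.resize(b,(560,240),interpolation=2)
cv2.imwrite('pics/w2.png',np.vstack([a,b]));where()"
```

```text
t 7.25 bolster [-57.9  -1.9] z 46.2 F(b) [-5.  -0.4] 4.9 gap 0.502 q [-0.17  0.37 -0.36  0.84  0.    2.91]
[[0.064, 0.005, 0.998], [-0.998, -0.001, 0.064], [0.001, -1.0, 0.005]]
```

View pics/w2.png

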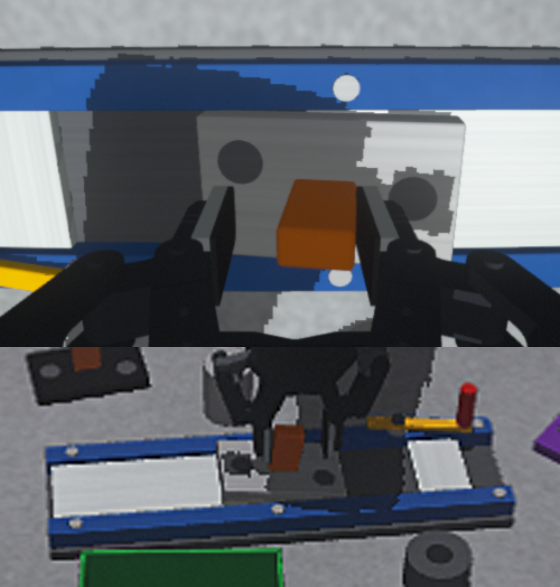

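The plate's front has tipped into the pocket: the handle leans forward with the rear finger behind it. I'll keep pushing slowly.

{"op": "carry_out", "data": {"increments": [[[0, -1, 0, 0, 0], [0, -2, 0, 0, 0], [0, -3, 0, 0, 0], [0, -4, 0, 0, 0], [0, -5, 0, 0, 0], [0, -6, 0, 0, 0], [0, -7, 0, 0, 0], [0, -8, 0, 0, 0], [0, -9, 0, 0, 0], [0, -10, 0, 0, 0], [0, -11, 0, 0, 0], [0, -12, 0, 0, 0], [0, -13, 0, 0, 0], [0, -14, 0, 0, 0], [0, -15, 0, 0, 0], [0, -16, 0, 0, 0], [0, -17, 0, 0, 0], [0, -18, 0, 0, 0], [0, -19, 0, 0, 0], [0, -20, 0, 0, 0]]]}}

```text
time: 8.92
eef_pos: [535.7, 10.2, 46.2]
tcp_rot: [-1.235, 1.158, -1.166]
contact_force: [0.4, -3.5, -2.1]
finger_gap: 0.499
```

{"op": "carry_out", "data": {"increments": [[[0, -1, 0, 0, 0], [0, -2, 0, 0, 0], [0, -3, 0, 0, 0], [0, -4, 0, 0, 0], [0, -5, 0, 0, 0], [0, -6, 0, 0, 0], [0, -7, 0, 0, 0], [0, -7.5, 0, 0, 0], [0, -8, 0, 0, 0]]]}}

```text
time: 9.67
eef_pos: [535.2, 18.3, 46.2]
tcp_rot: [-1.235, 1.158, -1.166]
contact_force: [-0.5, -2.4, -2.0]
finger_gap: 0.495
```

```bash
python3 -c "
from go import *
where();shift(-21,0,44)"
```

```text
t 9.67 bolster [-29.7  -2. ] z 46.2 F(b) [-2.3  0.7] -2.0 gap 0.495 q [-0.12  0.36 -0.36  0.84 -0.    2.96]
[[0.064, 0.005, 0.998], [-0.998, -0.001, 0.064], [0.001, -1.0, 0.005]]
target [532.6  26.8  44. ] shift tool [-8.7  2.1 -2. ]
twist to align -0.0023
```

{"op": "carry_out", "data": {"increments": [[[0, -0.5, 0, 0, 0], [0, -1, 0, 0, 0], [0, -1.5, 0, 0, 0], [0, -2, 0, 0, 0], [0, -2.5, 0, 0, 0], [0, -3, 0, 0, 0], [0, -3.5, 0, 0, 0], [0, -4, 0, 0, 0], [0, -4.5, 0, 0, 0], [0, -5, 0, 0, 0]]]}}

```text
time: 10.5
eef_pos: [534.9, 23.3, 46.1]
tcp_rot: [-1.236, 1.158, -1.166]
contact_force: [0.5, -2.4, -1.8]
finger_gap: 0.502
```

{"op": "carry_out", "data": {"increments": [[[0, -0.4, 0, 0, 0], [0, -0.8, 0, 0, 0], [0, -1.2, 0, 0, 0], [0, -1.6, 0, 0, 0], [0, -2, 0, 0, 0]]]}}

```text
time: 10.92
eef_pos: [534.7, 25.3, 46.1]
tcp_rot: [-1.236, 1.158, -1.165]
contact_force: [-0.2, -2.2, -3.4]
finger_gap: 0.497
```

{"op": "carry_out", "data": {"increments": [[[0, -0.4, 0, 0, 0], [0, -0.8, 0, 0, 0], [0, -1.2, 0, 0, 0], [0, -1.6, 0, 0, 0], [0, -2, 0, 0, 0]]]}}

```text
time: 11.33
eef_pos: [534.6, 27.3, 46.1]
tcp_rot: [-1.236, 1.158, -1.166]
contact_force: [-0.3, -3.0, -2.2]
finger_gap: 0.498
```

```bash
python3 -c "
from go import *
where()
a=capture('wrist')[:,:,::-1][130:440,60:560];b=capture('scene')[:,:,::-1][200:290,230:440]
a=cv2.resize(a,(560,347));b=cv2.resize(b,(560,240),interpolation=2)
cv2.imwrite('pics/w3.png',np.vstack([a,b]));where()"
```

```text
t 11.33 bolster [-20.6  -2. ] z 46.1 F(b) [-3.   0.5] -2.2 gap 0.498 q [-0.1   0.36 -0.36  0.84 -0.    2.98]
[[0.064, 0.005, 0.998], [-0.998, -0.001, 0.064], [0.001, -1.0, 0.005]]
t 11.43 bolster [-20.5  -2. ] z 46.1 F(b) [-3.3  0.2] -1.3 gap 0.499 q [-0.1   0.36 -0.36  0.84 -0.    2.98]
[[0.064, 0.005, 0.998], [-0.998, -0.001, 0.064], [0.001, -1.0, 0.005]]
```

View pics/w3.png

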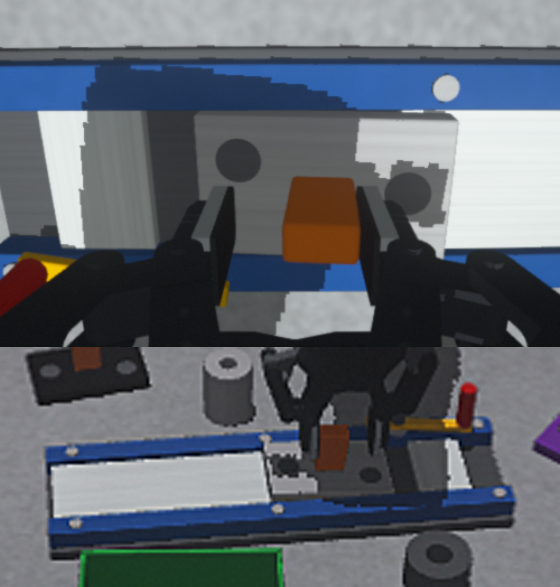

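The plate isn't home yet. It is still tilted, with about 15 mm of dark gap ahead of its front edge (x≈152 to 195 px). I had the offset sign backwards: the handle trails the TCP by about 9 mm, so home is near TCP x ≈ -3.

{"op": "carry_out", "data": {"increments": [[[0, -0.8, 0, 0, 0], [0, -1.6, 0, 0, 0], [0, -2.4, 0, 0, 0], [0, -3.2, 0, 0, 0], [0, -4, 0, 0, 0], [0, -4.8, 0, 0, 0], [0, -5.6, 0, 0, 0], [0, -6.4, 0, 0, 0], [0, -7.2, 0, 0, 0], [0, -8, 0, 0, 0], [0, -8.8, 0, 0, 0], [0, -9.5, 0, 0, 0], [0, -10, 0, 0, 0]]]}}

```text
time: 12.52
eef_pos: [533.9, 37.5, 46.1]
tcp_rot: [-1.235, 1.158, -1.165]
contact_force: [1.4, -2.7, -2.6]
finger_gap: 0.499
```

{"op": "carry_out", "data": {"increments": [[[0, -0.4, 0, 0, 0], [0, -0.8, 0, 0, 0], [0, -1.2, 0, 0, 0], [0, -1.6, 0, 0, 0], [0, -2, 0, 0, 0]]]}}

```text
time: 12.93
eef_pos: [533.8, 39.5, 46.1]
tcp_rot: [-1.236, 1.158, -1.165]
contact_force: [0.4, -2.1, -3.0]
finger_gap: 0.501
```

{"op": "carry_out", "data": {"increments": [[[0, -0.4, 0, 0, 0], [0, -0.8, 0, 0, 0], [0, -1.2, 0, 0, 0], [0, -1.6, 0, 0, 0], [0, -2, 0, 0, 0]]]}}

```text
time: 13.35
eef_pos: [533.6, 41.6, 46.1]
tcp_rot: [-1.235, 1.158, -1.165]
contact_force: [-0.5, -3.6, -2.3]
finger_gap: 0.498
```

{"op": "carry_out", "data": {"increments": [[[0, -0.4, 0, 0, 0], [0, -0.8, 0, 0, 0], [0, -1.2, 0, 0, 0], [0, -1.5, 0, 0, 0]]]}}

```text
time: 13.68
eef_pos: [533.5, 43.1, 46.1]
tcp_rot: [-1.236, 1.158, -1.165]
contact_force: [0.9, -3.4, -2.3]
finger_gap: 0.498
```

{"op": "carry_out", "data": {"increments": [[[0, -0.4, 0, 0, 0], [0, -0.8, 0, 0, 0], [0, -1.2, 0, 0, 0], [0, -1.5, 0, 0, 0]]]}}

```text
time: 14.02
eef_pos: [533.4, 44.6, 46.1]
tcp_rot: [-1.236, 1.158, -1.165]
contact_force: [-0.1, -1.9, -2.5]
finger_gap: 0.5
```

```bash
python3 -c "
from go import *
where()"
```

```text
t 14.02 bolster [-3.3 -2. ] z 46.1 F(b) [-1.9  0.2] -2.5 gap 0.5 q [-0.07  0.36 -0.36  0.84 -0.    3.01]
[[0.064, 0.005, 0.998], [-0.998, -0.001, 0.064], [0.001, -1.0, 0.005]]
```

{"op": "carry_out", "data": {"increments": [[[0, -0.4, 0, 0, 0], [0, -0.8, 0, 0, 0], [0, -1.2, 0, 0, 0], [0, -1.5, 0, 0, 0]]]}}

```text
time: 14.35
eef_pos: [533.3, 46.2, 46.1]
tcp_rot: [-1.236, 1.158, -1.165]
contact_force: [0.5, -3.0, -1.6]
finger_gap: 0.499
```

{"op": "carry_out", "data": {"increments": [[[0, -0.4, 0, 0, 0], [0, -0.8, 0, 0, 0], [0, -1.2, 0, 0, 0]]]}}

```text
time: 14.6
eef_pos: [533.3, 47.4, 46.1]
tcp_rot: [-1.236, 1.158, -1.165]
contact_force: [0.2, -3.1, -1.3]
finger_gap: 0.5
```

```bash
python3 -c "
from go import *
where()
a=capture('wrist')[:,:,::-1][130:440,60:560];b=capture('scene')[:,:,::-1][200:290,230:440]
a=cv2.resize(a,(560,347));b=cv2.resize(b,(560,240),interpolation=2)
cv2.imwrite('pics/w4.png',np.vstack([a,b]));where()"
```

```text
t 14.6 bolster [-0.5 -2. ] z 46.1 F(b) [-3.1 -0. ] -1.3 gap 0.5 q [-0.06  0.36 -0.36  0.84 -0.    3.02]
[[0.064, 0.005, 0.998], [-0.998, -0.001, 0.064], [0.001, -1.0, 0.005]]
t 14.7 bolster [-0.4 -2. ] z 46.1 F(b) [-2.4  0.6] -1.3 gap 0.499 q [-0.06  0.36 -0.36  0.84 -0.    3.02]
[[0.064, 0.005, 0.998], [-0.998, -0.001, 0.064], [0.001, -1.0, 0.005]]
```

View pics/w4.png

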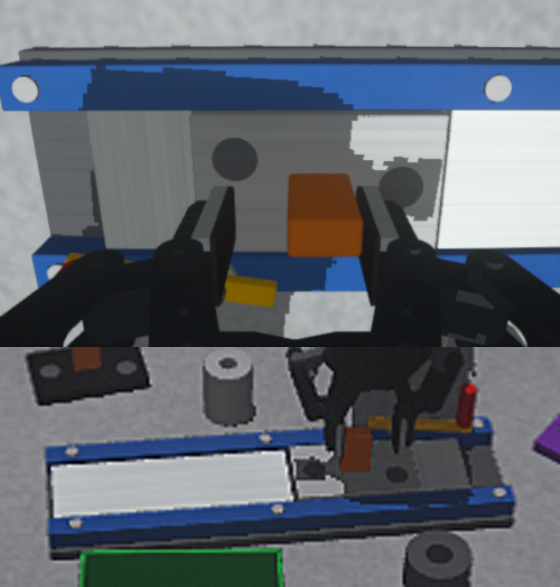

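The plate now looks flat: handle upright, front flush against the far edge (≈190 px), and a thin slack gap behind it (440–450 px). A small nudge should confirm the stop.

{"op": "carry_out", "data": {"increments": [[[0, -0.3, 0, 0, 0], [0, -0.6, 0, 0, 0], [0, -0.8, 0, 0, 0]]]}}

```text
time: 14.95
eef_pos: [533.3, 47.8, 46.2]
tcp_rot: [-1.236, 1.157, -1.166]
contact_force: [-0.5, -5.2, -1.6]
finger_gap: 0.499
```

```bash
python3 -c "
from go import *
where()"
```

```text
t 14.95 bolster [-0.1 -2.1] z 46.2 F(b) [-5.1  0.8] -1.6 gap 0.499 q [-0.06  0.36 -0.36  0.84 -0.    3.02]
[[0.064, 0.005, 0.998], [-0.998, -0.002, 0.064], [0.002, -1.0, 0.005]]
```

The nudge moved it only 0.3 mm while the force rose to 5 N, so it is against the far edge. I'll back off and rise.

{"op": "carry_out", "data": {"increments": [[[0, 3, 0, 0, 0], [0, 7, 0, 0, 0], [0, 8, -2, 0, 0], [0, 8, -20, 0, 0], [0, 8, -50, 0, 0], [0, 8, -80, 0, 0], [0, 8, -90, 0, 0], [0, 8, -90, 0, 0]]]}}

```text
time: 15.62
eef_pos: [535.8, 40.0, 139.7]
tcp_rot: [-1.231, 1.152, -1.169]
contact_force: [1.1, 0.5, -0.0]
finger_gap: 0.502
```

```bash
python3 -c "
from go import *
where();shift(84.5,31.5,130)
a=capture('top')[:,:,::-1][236:318,225:425]
cv2.imwrite('pics/t2.png',cv2.resize(a,None,fx=4,fy=4,interpolation=2))"
```

```text
t 15.62 bolster [-8.1 -4. ] z 139.7 F(b) [ 0.4 -1.1] -0.0 gap 0.502 q [-0.07  0.28 -0.23  1.05 -0.    3.  ]
[[0.064, 0.012, 0.998], [-0.998, -0.002, 0.064], [0.002, -1.0, 0.012]]
target [494.2 130.  130. ] shift tool [-92.5   9.1 -35.8]
twist to align -0.0023
```

View pics/t2.png

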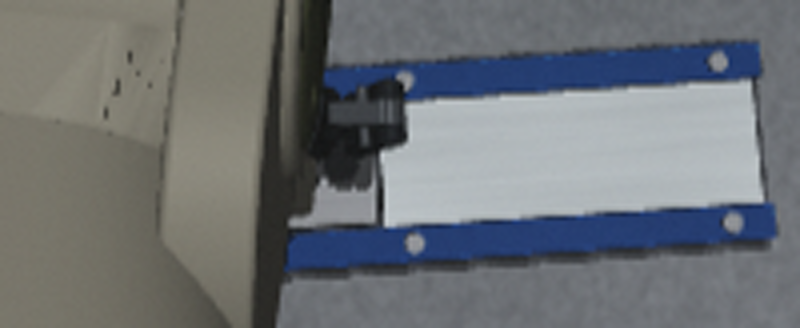

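The arm hides most of the top view, but the plate's rear edge shows the slack gap (≈380 px). On to the pin, turning the jaws a quarter turn so they close along its path.

{"op": "carry_out", "data": {"increments": [[[0, -10, 0, -4, -0.12], [0, -30, 0, -12, -0.24], [0, -50, 0, -20, -0.36], [0, -70, 0, -27, -0.48], [0, -85, 0, -33, -0.6], [0, -92.5, 0, -36, -0.72], [0, -92.5, 0, -36, -0.84], [0, -92.5, 0, -36, -0.96], [0, -92.5, 0, -36, -1.08], [0, -92.5, 0, -36, -1.2], [0, -92.5, 0, -36, -1.32], [0, -92.5, 0, -36, -1.44], [0, -92.5, 0, -36, -1.57], [0, -92.5, 0, -36, -1.57], [0, -92.5, 0, -36, -1.57]]]}}

```text
time: 16.92
eef_pos: [491.7, 130.0, 135.5]
tcp_rot: [-1.572, -0.052, 0.042]
contact_force: [0.3, -0.5, 1.0]
finger_gap: 0.498
```

```bash
python3 -c "
from go import *
where();shift(84.5,31.5,45)
m=camera_model('wrist');cv2.imwrite('pics/w5.png',capture('wrist')[:,:,::-1])
print(w2pix('wrist',[list(M@[84.5,31.5]+O)+[76],list(M@[-11.6,0]+O)+[68]],m))"
```

```text
t 16.92 bolster [84.7 34. ] z 135.5 F(b) [-0.5 -0.3] 1.0 gap 0.498 q [ 0.1   0.23 -0.3   1.03 -0.    1.61]
[[0.998, 0.006, -0.06], [0.06, -0.002, 0.998], [0.006, -1.0, -0.002]]
target [494.2 130.   45. ] shift tool [ 2.  90.5  0. ]
twist to align 1.5647
[[327.64165467 264.26070168]
 [376.83730568 400.50156584]]
```

View pics/w5.png

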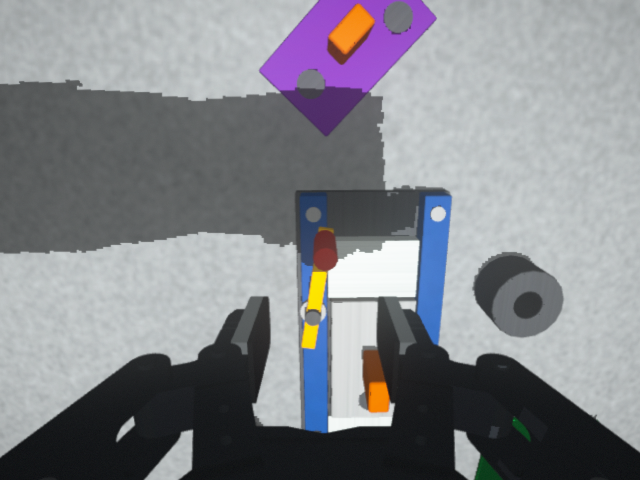

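The pin top shows at (326,258), with (327.6,264) predicted, so I'll go 2 mm further along tool z. The handle sits at (378,404), near the predicted home spot (377,400), and the plate looks flat. I'll descend and grip lightly.

{"op": "carry_out", "data": {"increments": [[[0, 2, 25, 2, 0], [0, 2, 50, 2, 0], [0, 2, 70, 2, 0], [0, 2, 85, 2, 0], [0, 2, 90, 2, 0], [0, 2, 90, 2, 0], [0.3, 2, 90, 2, 0], [0.5, 2, 90, 2, 0], [0.6, 2, 90, 2, 0], [0.7, 2, 90, 2, 0], [0.8, 2, 90, 2, 0], [1, 2, 90, 2, 0], [1, 2, 90, 2, 0], [1, 2, 90, 2, 0]]], "newtons": 20}}

```text
time: 18.13
eef_pos: [495.0, 132.1, 46.9]
tcp_rot: [-1.572, -0.053, 0.04]
contact_force: [-2.0, 0.1, 6.2]
finger_gap: 0.157
```

```bash
cat > arc.py <<'E'
from go import *
import sys
where()
s=observe();T=R.from_rotvec(s["tcp_rot"]).inv();b=(s["eef_pos"][:2]-O)@M-[31,42]
r=np.hypot(*b);a0=np.arctan2(b[1],b[0]);print("r",r.round(1),"a0",a0.round(3))
for a in np.linspace(a0,float(sys.argv[1]),int(sys.argv[2])+1)[1:]:
    w=M@(np.array([np.cos(a),np.sin(a)])*55-b)
    print(T.apply(np.r_[w,0]).round(1)[[0,2]].tolist(),-round(a-a0,2))
E
python3 arc.py 0.7 14
```

```text
t 18.13 bolster [86.5 30.6] z 46.9 F(b) [0.3 1.9] 6.2 gap 0.157 q [ 0.11  0.32 -0.42  0.82 -0.    1.62]
[[0.998, 0.008, -0.059], [0.059, -0.002, 0.998], [0.008, -1.0, -0.002]]
r 56.7 a0 -0.203
[-3.8, -1.1] -0.06
[-7.4, -0.7] -0.13
[-10.9, -0.6] -0.19
[-14.4, -0.7] -0.26
[-18.0, -1.0] -0.32
[-21.5, -1.6] -0.39
[-24.9, -2.4] -0.45
[-28.3, -3.4] -0.52
[-31.7, -4.6] -0.58
[-34.9, -6.0] -0.65
[-38.1, -7.7] -0.71
[-41.1, -9.5] -0.77
[-44.0, -11.5] -0.84
[-46.8, -13.7] -0.9
```

{"op": "carry_out", "data": {"increments": [[[1, -3.5, -1, 0.6, -0.06], [1, -7.3, -1, 1, -0.13], [1, -10.9, -1, 1.1, -0.19], [1, -14.5, -1, 1, -0.26], [1, -18.2, -1, 0.7, -0.32], [1, -21.8, -1, 0.1, -0.39], [1, -25.3, -1, -0.7, -0.45], [1, -28.8, -1, -1.8, -0.52], [1, -32.3, -1, -3, -0.58], [1, -35.6, -1, -4.5, -0.65], [1, -38.9, -1, -6.2, -0.71], [1, -42, -1, -8.1, -0.77], [1, -45, -1, -10.1, -0.84], [1, -47.9, -1, -12.4, -0.9], [1, -47.9, -1, -12.4, -0.9]]]}}

```text
time: 19.38
eef_pos: [449.2, 115.8, 47.2]
tcp_rot: [-1.446, -0.757, 0.744]
contact_force: [5.0, -3.7, -9.7]
finger_gap: 0.158
```

```bash
python3 arc.py 1.57 14
```

```text
t 19.38 bolster [73.3 77.4] z 47.2 F(b) [-4.  -4.8] -9.7 gap 0.158 q [ 0.08  0.24 -0.54  0.78 -0.    0.69]
[[0.573, 0.011, -0.82], [0.82, -0.003, 0.573], [0.004, -1.0, -0.011]]
r 55.2 a0 0.696
[-3.4, 0.4] -0.06
[-6.8, 0.8] -0.12
[-10.3, 0.9] -0.19
[-13.7, 0.9] -0.25
[-17.1, 0.6] -0.31
[-20.5, 0.1] -0.37
[-23.9, -0.6] -0.44
[-27.2, -1.5] -0.5
[-30.4, -2.7] -0.56
[-33.6, -4.0] -0.62
[-36.7, -5.5] -0.69
[-39.7, -7.2] -0.75
[-42.5, -9.1] -0.81
[-45.3, -11.1] -0.87
```

{"op": "carry_out", "data": {"increments": [[[1, -3.4, 0.8, 0.2, -0.06], [1, -6.8, 0.8, 0.3, -0.12], [1, -10.3, 0.8, 0.3, -0.19], [1, -13.7, 0.8, 0.2, -0.25], [1, -17.1, 0.8, 0, -0.31], [1, -20.5, 0.8, -0.5, -0.37], [1, -23.9, 0.8, -1.2, -0.44], [1, -27.2, 0.8, -2.1, -0.5], [1, -30.4, 0.8, -3.3, -0.56], [1, -33.5, 0.8, -4.6, -0.62], [1, -36.5, 0.8, -6.1, -0.69], [1, -39.4, 0.8, -7.8, -0.75], [1, -42.2, 0.8, -9.7, -0.81], [1, -45, 0.8, -11.7, -0.87], [1, -45, 0.8, -11.7, -0.87]]]}}

```text
time: 20.63
eef_pos: [434.5, 73.5, 47.0]
tcp_rot: [-1.084, -1.411, 1.395]
contact_force: [2.2, 6.1, -0.4]
finger_gap: 0.156
```

```bash
python3 arc.py 1.58 2
```

```text
t 20.63 bolster [32.  94.8] z 47.0 F(b) [ 6.  -2.6] -0.4 gap 0.156 q [-0.02  0.2  -0.6   0.76  0.   -0.28]
[[-0.26, 0.014, -0.965], [0.966, 0.001, -0.26], [-0.003, -1.0, -0.014]]
r 52.8 a0 1.552
[-0.3, 2.3] -0.01
[-1.1, 2.5] -0.03
```

{"op": "carry_out", "data": {"increments": [[[1, -0.5, 0, 0.5, 0], [1, -1, 0, 1, 0], [1, -1, 0, 1, 0]]]}}

```text
time: 20.88
eef_pos: [434.6, 73.5, 47.0]
tcp_rot: [-1.083, -1.414, 1.392]
contact_force: [3.1, 7.2, -3.8]
finger_gap: 0.16
```

```bash
python3 arc.py 1.58 1
```

```text
t 20.88 bolster [32.  94.8] z 47.0 F(b) [ 7.  -3.6] -3.8 gap 0.16 q [-0.02  0.2  -0.6   0.76  0.   -0.28]
[[-0.261, 0.016, -0.965], [0.965, 0.004, -0.261], [-0.0, -1.0, -0.016]]
r 52.8 a0 1.551
[-1.1, 2.5] -0.03
```

It didn't move and the force rose: the keeper is at its stop (≈1.6). Release and rise.

{"op": "carry_out", "data": {"increments": [[[0.5, 0, 0, 0, 0], [0.2, 0, 0, 0, 0], [0, 0, 0, 0, 0], [0, 0, 0, 0, 0], [0, 0, 0, 0, 0], [0, 0, -20, 0, 0], [0, 0, -50, 0, 0], [0, 0, -90, 0, 0], [0, 0, -120, 0, 0], [0, 0, -120, -30, 0], [0, 0, -120, -60, 0], [0, 60, -120, -60, 0], [0, 120, -120, -60, 0], [0, 180, -120, -60, 0], [0, 240, -120, -60, 0], [0, 260, -120, -60, 0], [0, 260, -120, -60, 0]]]}}

```text
time: 22.3
eef_pos: [424.6, 331.6, 168.0]
tcp_rot: [-1.084, -1.414, 1.392]
contact_force: [1.8, 0.0, 0.8]
finger_gap: 0.502
```

```bash
python3 -c "
from go import *
where()
a=capture('top')[:,:,::-1];cv2.imwrite('pics/t3f.png',a);a=a[225:345,225:425]
b=capture('scene')[:,:,::-1][190:290,230:440]
cv2.imwrite('pics/t3.png',np.vstack([cv2.resize(a,(560,336),interpolation=2),cv2.resize(b,(560,262),interpolation=2)]))"
```

```text
t 22.3 bolster [290.3  87.7] z 168.0 F(b) [-0.1 -1.8] 0.8 gap 0.502 q [ 0.52  0.26 -0.19  1.11 -0.    0.25]
[[-0.26, 0.016, -0.965], [0.966, 0.004, -0.26], [-0.001, -1.0, -0.016]]
```

View pics/t3.png

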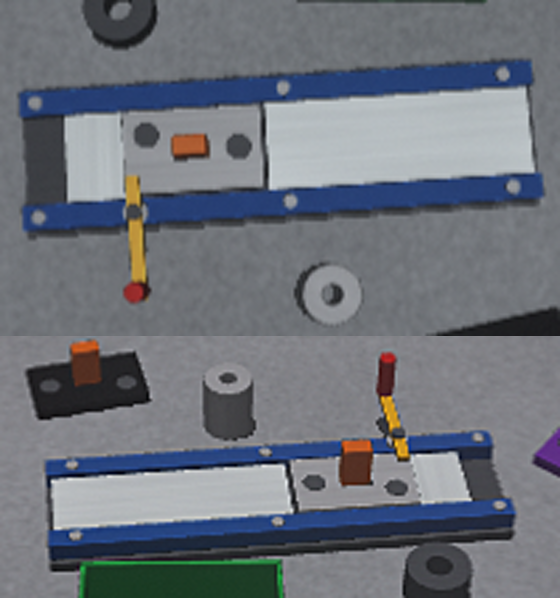

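The plate is flat in the pocket, with its slack gap behind it at top-crop (265,130) and its front against the far edge (124 px). The keeper's short end (133,185) lies over the plate's edge, and its pin (135,292) points straight out. The dies and bin look unmoved.

```bash
python3 -c "
from rig import *
print(job_done(), observe()['time'])"
```

```text
the job is handed in; nothing more can be done
the job is handed in; nothing more can be done
```

The steel plate is home and flat in the pocket, the keeper is swung right across with its short end over the plate, and the job was handed in at about 22.4 s of the 61 s allowed.

- **Plate:** I pushed it along the channel with one finger behind its handle, never gripping or lifting it. The push force read 2–6 N whenever I checked. A last small nudge moved it only 0.3 mm while the force rose to 5 N, so it is against the far edge. The final pictures show it flat, with the slack gap behind it.
- **Keeper:** I gripped the pin at 20 N and swung it until it would go no further. The arm's position put the turn at 1.55 rad. Because it would not move on, I took it to be at its 1.6 stop; the 0.05 difference is within calibration error. The wrist force during the swing reached about 12 N when I checked.
- **Bystanders:** in the last pictures the two dies, the part of the bin in view and the black look-alike appear unmoved. I did not measure them or check the other look-alikes again. The arm is clear of everything.

Partway through the slide I expected the plate to be home about 18 mm too early, because I had the finger-to-handle offset backwards. A picture showed it still tilted, so I corrected and kept pushing slowly.

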